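# Hold a diesel head's decompressor at full valve lift for gauging

### The job

I want to gauge the valve lift on this little diesel cylinder head through the oiling hole in its rocker cover. Pull the snap-in plug up out of the cover and put it in the round steel dish, keeping it off the dirty bench, then swing the decompression lever up to its highest lift, where it stands upright, and keep holding it there with the fingers: finish while still holding the lever, because it springs back as soon as it is let go. Leave the carton, spanner, caliper and oil can where they are.

Things in the scene. Friction and masses are not known exactly. Their poses are not given: they have to be found in the camera images.
- head: Finned aluminium cylinder head, 150 x 130 mm (x, y), level on two timber blocks; it does not shift. On it a boxy rocker cover, 120 x 84 mm, flat top 158 mm above the bench; on that, 5 mm bolt heads near the corners and a breather pipe at the +x end, 16 mm high; an injector on the -y side, 152 mm high. Origin: on the bench under its centre, z up. The lever is on its +y side.
- bore (a point): Centre of the mouth of the plug's bore (21 mm across), in the cover's top, 158 mm above the bench; at x = -20 mm, y = 0 of the head. Axis upright.
- plug: Black plastic plug, 36 mm long, 30 g, upright in the bore. Origin: centre of its lower end; z along its axis to its head. Shank to z = 16 mm, up to 19 mm across; collar 31 mm across to z = 19, resting on the cover; ribbed round head 28 mm across from z = 20 to 36 mm, to grasp. Spring balls hold it: about 13 N straight up frees it in the first 6 mm, then it slides out; clear 16 mm up.
- dish: Round steel parts dish, 140 mm across at the rim, 120 mm at the foot, 28 mm high, floor 4 mm thick, loose, about 450 g. Origin: centre of its underside. It is either on the left or on the right of the head (the carton is on the other side).
- lever (a joint): Angle of the decompression lever about its level shaft (along the head's y), rad. 0: at its rest stop, leaning 1.2 rad (69 degrees) from upright towards the head's -x; grows as it swings up and on towards +x, to a stop at 1.65. Its eccentric lifts the valve most at 1.2, lever upright, less on both sides. A spring drives it back to 0 from anywhere: 3 to 4 N at the knob.
- pivot (a point): Fixed point on the lever's shaft axis, in the knob's plane of swing, 128 mm above the bench; at x = 20 mm, y = 92 mm of the head.
- knob (a point): Centre of the knob at the lever's end, 85 mm from the pivot: 159 mm above the bench at rest, 213 mm upright. Black cylinder 22 mm across, 26 long, axis parallel to the shaft, flat ends: pinched by the ends from above it turns between the fingers as the lever swings, and may slip back 10 mm. Its 9 mm arm is straight for 29 mm, then bends. Knob to cover side: 37 mm; open the fingers 45 mm there.
- valve (a joint): How far the valve is pressed open (down), m: 0 shut, about 0.003 at the highest lift. It follows the lever.
- carton: Bystander: closed cardboard carton, 110 x 75 x 36 mm, loose; origin at the centre of its underside. On the other side of the head from the dish.
- spanner: Bystander: open spanner, 170 mm long, loose on the bench between the robot and the head.
- caliper: Bystander: steel vernier caliper, 170 mm long, loose on the bench beyond the head.
- oilcan: Bystander: dark steel oil can 68 mm across with a thin spout, 153 mm high, loose on the bench beyond the head.

How it is judged:
By the outcome, as a careful person would: the job done as asked, in the order asked, and still so for the second after the job is handed in, while the arm keeps its last pose, push and grip.
It also fails if it takes over 58 s, if anything falls off the work surface, if the arm or the gripper's body presses on something with over 40 N, if the wrist force passes 120 N, or if a joint passes its speed limit or range.

### The arm

A 7-joint arm with a two-finger parallel gripper is mounted at the origin on the work surface. World frame = base frame: x ahead of the robot, y to its left, z up, the work surface at z = 0. Lengths are in mm, angles in rad, forces in N, time in s.
With the tool pointing down it reaches from about 425 to 1025 mm from the base axis. Payload 3.6 kg.
Tool frame: the origin (TCP) lies at the very end of the fingers, on their centre line; the grasp point (between the pads) lies 19 mm behind it; z points along the fingers, y is the line along which they close (so a half turn about z gives the same grasp; the last joint's range is limited). The gripper opens to 85 mm and grips with 20 to 120 N. Pads are 22 mm wide; open, the fingers measure 114 mm over their backs; the gripper's body (76 mm by 85 mm) begins 54 mm behind the grasp point. The pads swing forward as they close: fully open they stand 13 mm farther back than shut.
Start: joints at [1.071, 0.591, 0.048, 1.609, -0.033, 0.943, -0.034], TCP at [286.198, -666.123, 231.302] pointing down, gripper open.
Joint ranges: [-2.69, 2.69], [-0.47, 2.24], [-1.27, 1.36], [0.19, 2.51], [-1.53, 4.68], [0.08, 2.07], [-3.09, 3.09]. Speed limits (rad/s): [2.57, 2.57, 3.14, 3.14, 3.14, 3.14, 3.14].

### API

Orientations are given as a unit quaternion [x, y, z, w].
In Python, from rig import r gives the robot as it stands.
- The arm moves only by the shell command python3 -m pendant 'ROWS' [FORCE]. ROWS is JSON, a list that holds one entry, the list of rows, each a list of 7 numbers: the opening, from 0 (shut) to 1 (fully open), then the shift along the tool's x, y, z in mm, then the turn, a rotation vector about the tool's x, y, z in degrees. A call has 1 to 20 rows; each row shifts and turns the commanded pose from where the row before left it, along the tool's axes as they then stand; what a row does not reach is not made up. A row lasts 1/12 s, in which the tool goes at most 41.7 mm and 7.16 degrees, less where a joint would pass 70% of its speed; a pose out of reach is approached as far as the arm can. A call with a gripper value outside its range is refused whole. The fingers move at their own pace and stop on an object; FORCE is the grip in N (left out, the last holds). Time passes only in rows, so rows that do not move let the fingers close. It gives the time, the measured TCP pose, the force, the opening and the grip force at its end, in the units of the state.
- r.get_obs(): the state, without advancing time (a new reading comes with each control period).
- r.read_camera(name): name is "scene" or "top" or "wrist"; returns a dict with "img" (420x560x3 uint8, red, green, blue), "intrinsics" (3x3 intrinsics, pixels), "k1" (the pictures are not rectified: a ray, as slopes to the right and down, at radius r is drawn at 1 + k1 r^2 times it, then the intrinsics apply), "position" and "attitude" of the camera in the world. Camera axes: x right, y down, z forward; pixel columns grow to the right and rows downward; lengths in mm; the calibration is good to about 2 mm. A picture is of the moment at which its call begins. There is no depth.
- r.job_done(): hands the job in; it is judged then, once.
The state is a dict: "clock": time; "joint_positions": joint angles; "dq": joint speeds; "joint_torque": joint torques, N m; "ee_pos": TCP position; "tcp_rot": TCP orientation; "ft_force": force on the tool from outside, world axes, zero at the start; "moment": the same for the moment, N m; "gripper_width": finger opening in mm; "finger_force": force on a finger pad.
Only numpy, scipy, OpenCV 4.12 (cv2) and the standard library are available. Lean on these libraries where they do the work, as an engineer would, in place of code of your own. Each camera call takes 0.05 s, during which the arm holds its last target. There are 200 camera calls.

## Working session

There is one attempt and no reset: what is moved stays moved. The work goes in short steps, Python scripts to look and compute and a shell command to move; the robot and the scene stay as the last step left them, time stands still between calls to the robot, and variables do not carry over. Pictures are saved under pics/ and viewed, at most 10 in all, crops included, and the job is handed in when it is done.

```bash
mkdir -p pics; ls; python3 - <<'E'
from rig import r
import cv2
for n in ("scene","top","wrist"):
    c=r.read_camera(n); cv2.imwrite(f"pics/{n}0.png",c["img"][:,:,::-1]); print(n,c["intrinsics"],c["k1"],c["position"],c["attitude"])
o=r.get_obs(); print(o)
E
```

```text
pics
scene [[384.21324512   0.         284.2132838 ]
 [  0.         384.21324512 218.0750997 ]
 [  0.           0.           1.        ]] 0.02432113591886756 [1203.01708072  302.31023821  526.71780963] [ 0.4750714   0.73533835 -0.40706372 -0.2605452 ]
top [[425.10848395   0.         280.88828344]
 [  0.         425.10848395 208.24999334]
 [  0.           0.           1.        ]] -0.07705055799065315 [ 497.14351624   15.96998952 1095.94416238] [ 0.71492851 -0.69714241  0.03399169 -0.0414036 ]
wrist [[327.10685944   0.         270.78355173]
 [  0.         327.10685944 208.23970686]
 [  0.           0.           1.        ]] -0.02301308377994267 [ 362.16593266 -633.06471335  373.72160914] [ 0.8242644  -0.54241514 -0.09035471  0.13494459]
{'clock': 0.15, 'joint_positions': array([ 1.07149098,  0.59194535,  0.04831475,  1.60950404, -0.03330805,
        0.94272604, -0.03368903]), 'dq': array([ 0.00209356, -0.00398978,  0.00014117, -0.00237622, -0.00035451,
       -0.00104054, -0.00117652]), 'joint_torque': array([ 2.17393499e-03, -5.49247134e+01,  1.54929232e+00, -1.98452532e+01,
        9.49322479e-03,  5.72187739e-03, -4.41369735e-06]), 'ee_pos': array([ 285.96093615, -665.52830309,  230.3858374 ]), 'tcp_rot': array([ 9.79477029e-01,  2.01553862e-01, -2.25932994e-04, -8.59704406e-04]), 'ft_force': array([ 0.29392429,  0.12713723, -0.4687763 ]), 'moment': array([-0.01625956, -0.00806537, -0.01043918]), 'finger_force': 0.0, 'gripper_width': 85.64834040074525}
```

View pics/top0.png

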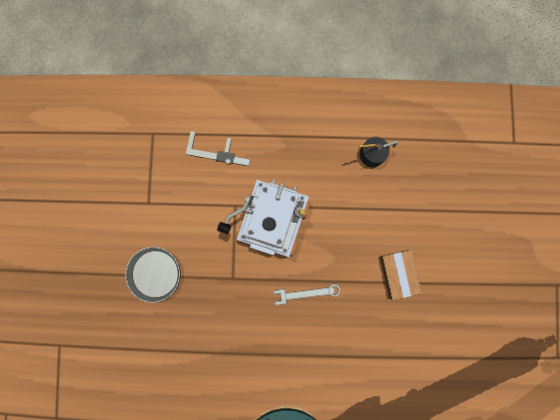

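View pics/scene0.png

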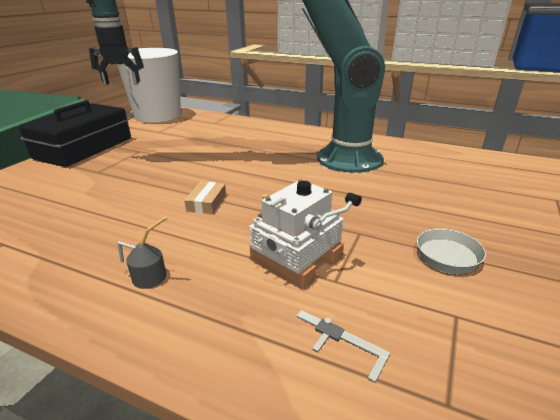

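The top view shows the plug head at about (269,224), the knob at (224,228) and the dish centred at (153,274), on the robot's left. The scene view shows the plug at (304,187), the knob at (353,200) and the dish at (450,250). I'll enlarge both views.

```bash
python3 - <<'E'
import cv2,numpy as np
a=cv2.imread("pics/top0.png")[170:270,210:320]; b=cv2.imread("pics/scene0.png")[170:290,240:370]
a=cv2.resize(a,None,fx=3.6,fy=3.6,interpolation=cv2.INTER_CUBIC);b=cv2.resize(b,None,fx=3,fy=3,interpolation=cv2.INTER_CUBIC)
w=np.zeros((360,396+390,3),np.uint8); w[:360,:396]=a; w[:360,396:]=b
cv2.imwrite("pics/crop0.png",w)
E
```

```text
(no output)
```

View pics/crop0.png

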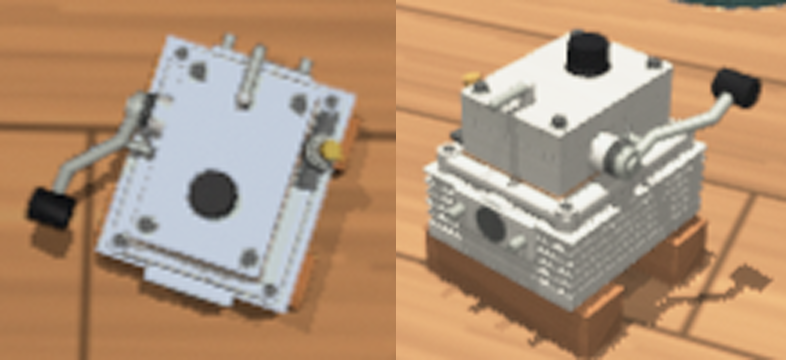

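The crop gives the plug head centre at top px (269.2,224.2) and scene px (304,188). The knob is at top px (224.2,228.1) and scene px (353.3,199.3). The four cover bolts are at crop (198,71), (299,103), (148,225) and (250,258).

```bash
cat > h.py <<'E'
import numpy as np, cv2
from scipy.spatial.transform import Rotation as R
def ray(c,uv):
    p=(np.array(uv,float)-c["intrinsics"][:2,2])/c["intrinsics"][0,0]
    K=c["intrinsics"]; d=cv2.undistortPoints(np.array([[uv]],float),K,np.array([c["k1"],0,0,0,0.]))[0,0]
    return R.from_quat(c["attitude"]).apply(np.r_[d,1]),np.array(c["position"])
def tri(obs):
    A=np.zeros((3,3));b=np.zeros(3);L=[]
    for c,uv in obs:
        d,p=ray(c,uv);d/=np.linalg.norm(d);M=np.eye(3)-np.outer(d,d);A+=M;b+=M@p;L.append((M,p))
    x=np.linalg.solve(A,b);return x,[float(np.linalg.norm(M@(x-p))) for M,p in L]
def plane(c,uv,z):
    d,p=ray(c,uv);return p+d*(z-p[2])/d[2]
def proj(c,X):
    x=R.from_quat(c["attitude"]).inv().apply(np.array(X)-c["position"]);s=x[:2]/x[2]
    return s*(1+c["k1"]*(s@s))*c["intrinsics"][0,0]+c["intrinsics"][:2,2]
E
python3 - <<'E'
from rig import r
from h import *
T=r.read_camera("top");S=r.read_camera("scene")
t=lambda u,v:(210+(u+.5)/3.6-.5,170+(v+.5)/3.6-.5); s=lambda u,v:(240+(u-396+.5)/3-.5,170+(v+.5)/3-.5)
np.set_printoptions(precision=1,suppress=True)
print("plugtop",tri([(T,t(213,195)),(S,s(588,41))]))
print("knob",tri([(T,t(51,209)),(S,s(736,88))]))
for a,b in [((198,71),(481,88)),((148,225),(560,121)),((250,258),(655,63)),((198,71),(560,121)),((299,103),(481,88)),((148,225),(655,63))]: print("bolt",tri([(T,t(*a)),(S,s(*b))]))
B=[plane(T,t(*a),161)[:2] for a in((198,71),(299,103),(148,225),(250,258))];print(B)
x=(B[0]+B[1]-B[2]-B[3]);y=B[0]+B[2]-B[1]-B[3];print("yaw",np.degrees(np.arctan2(x[1],x[0])),np.degrees(np.arctan2(-y[0],y[1])), np.linalg.norm(x)/2,np.linalg.norm(y)/2)
# dish: fit outline
import cv2
for z,uv in((28,(153,274.5)),): print("dish top",plane(T,uv,z),plane(T,(126,274.5),z),plane(T,(180,274.5),z),plane(T,(153,248),z),plane(T,(153,302),z))
print(plane(S,(450,249),28))
p=plane(T,t(213,195),192)
for w in(-25,-20,-15): 
  h=R.from_euler('z',w,degrees=True)
  o=np.r_[p[:2],0]-h.apply([-20,0,0]); print(w,"head",o,"pivot",o+h.apply([20,92,128]),"knobrest",o+h.apply([20-85*np.sin(1.2),92,159]))
E
```

```text
plugtop (array([560.9,  52.4, 175.6]), [0.18959269374717833, 0.18959269374718263])
knob (array([551. , 152.6, 157.4]), [0.20393863059579742, 0.20393863059585857])
bolt (array([646.1,  42. , 181.1]), [23.77016013021779, 23.770160130217892])
bolt (array([558. ,  66.5, 117. ]), [31.979011430761563, 31.97901143076151])
bolt (array([516.2,  56.4, 139.5]), [28.232534825303613, 28.23253482530364])
bolt (array([638.5,  65. , 159. ]), [0.6175198420443979, 0.6175198420443573])
bolt (array([620.3,   1.7, 158.5]), [0.2573944355941398, 0.25739443559409503])
bolt (array([542.4,  93.2, 158.7]), [1.004235686499477, 1.004235686499414])
[array([638.5,  64.3]), array([620.1,   1.5]), array([542.6,  92. ]), array([524.1,  29.2])]
yaw -16.121042665411636 -16.371941416326198 99.84485167426253 65.50608840410092
dish top [435.9 345.8  28. ] [433.6 415.2  28. ] [438.2 277.1  28. ] [502.3 349.3  28. ] [367.6 342.5  28. ]
[450.8 349.9  28. ]
-25 head [578.   43.1   0. ] pivot [635.  118.1 128. ] knobrest [563.2 151.5 159. ]
-20 head [578.6  44.8   0. ] pivot [628.9 124.4 128. ] knobrest [554.5 151.5 159. ]
-15 head [579.2  46.4   0. ] pivot [622.3 130.1 128. ] knobrest [545.8 150.6 159. ]
```

Each measured point agrees with the text:
- **Plug:** top at about (561.5, 52.4, 176), expected height 178.
- **Head:** yaw −16.2°, which puts the bore at (562, 52.4).
- **Knob at rest:** (551, 152.6, 157), expected about (550, 152, 159).
- **Dish:** about (436, 346).

I'll turn the tool to the head's yaw and move over the plug.

```bash
python3 -m pendant '[[[0.7,0,0,-4,0,0,6.58],[0.7,0,0,-4,0,0,6.58],[0.7,0,0,-4,0,0,6.58],[0.7,0,0,-4,0,0,6.58],[0.7,0,0,-4,0,0,6.58],[0.7,0,0,-4,0,0,6.58],[0.7,3,-36,0,0,0,0],[0.7,3,-36,0,0,0,0],[0.7,3,-36,0,0,0,0],[0.7,3,-36,0,0,0,0],[0.7,3,-36,0,0,0,0],[0.7,3,-36,0,0,0,0],[0.7,3,-36,0,0,0,0],[0.7,3,-36,0,0,0,0],[0.7,3,-36,0,0,0,0],[0.7,3,-36,0,0,0,0],[0.7,3,-36,0,0,0,0],[0.7,3,-36,0,0,0,0],[0.7,3,-36,0,0,0,0],[0.7,3,-36,0,0,0,0]]]' 60
cat >> h.py <<'E'
def go(r,X):
    o=r.get_obs();q=R.from_quat(o["tcp_rot"]);print("tool delta",np.round(q.inv().apply(np.array(X,float)-o["ee_pos"]),1),"ypr",np.round(q.as_euler("ZYX",degrees=True),1),"q7",o["joint_positions"][6],o["clock"])
E
python3 -c "
from rig import r;from h import *
go(r,[562,52.4,260])"
```

```text
clock: 1.92
ee_pos: [467.7, -192.2, 255.5]
tcp_rot: [0.99, -0.141, 0.0, 0.0]
ft_force: [0.6, 0.1, -0.4]
gripper_width: 59.7
finger_force: 0.0
tool delta [  22.1 -261.3   -4.5] ypr [ -16.2   -0.  -180. ] q7 -1.484215014687317 1.9167
```

```bash
python3 -m pendant '[[[0.6,2.8,-32.6,0,0,0,0],[0.6,2.8,-32.6,0,0,0,0],[0.6,2.8,-32.6,0,0,0,0],[0.6,2.8,-32.6,0,0,0,0],[0.6,2.8,-32.6,0,0,0,0],[0.6,2.8,-32.6,0,0,0,0],[0.6,2.8,-32.6,0,0,0,0],[0.6,2.8,-32.6,0,0,0,0],[0.6,0,0,0,0,0,0],[0.6,0,0,0,0,0,0]]]'
python3 -c "
from rig import r;from h import *
go(r,[562,52.4,178])
c=r.read_camera('wrist');cv2.imwrite('pics/w1.png',c['img'][:,:,::-1]);np.savez('w1.npz',**c)
print(proj(c,[562,52.4,178]),proj(c,[551,152.6,159]),r.get_obs()['ee_pos'])"
```

```text
clock: 2.75
ee_pos: [562.3, 53.0, 255.2]
tcp_rot: [0.99, -0.139, 0.0, -0.0]
ft_force: [-0.5, -1.3, 0.6]
gripper_width: 51.1
finger_force: 0.0
tool delta [-0.1  0.7 77.2] ypr [ -15.9   -0.  -180. ] q7 -1.9832979277301808 2.75
[272.04965997 218.98760552] [157.5010004  254.37300621] [561.61546764  50.63456452 255.09891778]
```

View pics/w1.png

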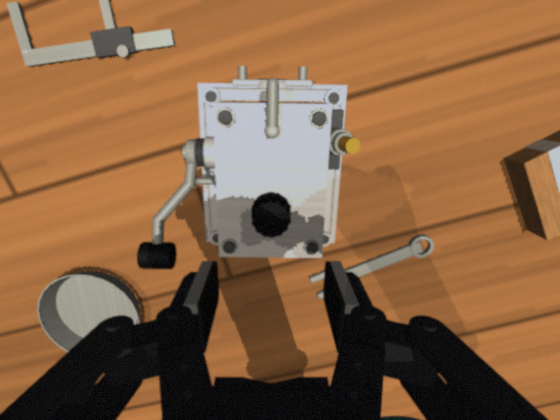

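In the wrist view the plug is at about (271,216) and the knob at (157,255). Predicted positions were (272,219) and (157.5,254), so the two measurements agree within about 2 mm. Next I'll lower and grasp.

```bash
python3 -m pendant '[[[0.55,0,0,15,0,0,0],[0.55,0,0,15,0,0,0],[0.55,0,0,15,0,0,0],[0.55,0,0,15,0,0,0],[0.55,0,0,12,0,0,0],[0.55,0,0,8,0,0,0],[0.55,0,0,6,0,0,0],[0.55,0,0,5,0,0,0],[0.55,0,0,0,0,0,0],[0.55,0,0,0,0,0,0],[0.55,0,0,0,0,0,0]]]'
python3 -c "
from rig import r;from h import *
go(r,[562,52.4,162])"
```

```text
clock: 3.72
ee_pos: [562.3, 50.1, 164.9]
tcp_rot: [0.99, -0.141, 0.001, -0.0]
ft_force: [0.6, 0.6, 0.2]
gripper_width: 47.1
finger_force: 0.0
tool delta [-0.9 -2.1  2.9] ypr [-1.62e+01 -1.00e-01 -1.80e+02] q7 -1.9714172461783306 3.7167
```

```bash
python3 -m pendant '[[[0.55,-0.5,-1.5,2,0,0,0],[0.55,0,0,0,0,0,0],[0.2,0,0,0,0,0,0],[0.2,0,0,0,0,0,0],[0.2,0,0,0,0,0,0],[0.2,0,0,0,0,0,0],[0.2,0,0,0,0,0,0],[0.2,0,0,0,0,0,0],[0.2,0,0,0,0,0,0],[0.2,0,0,0,0,0,0]]]' 70
```

```text
clock: 4.55
ee_pos: [562.0, 52.3, 162.9]
tcp_rot: [0.99, -0.141, 0.0, -0.0]
ft_force: [-1.7, 1.6, 6.4]
gripper_width: 24.2
finger_force: 68.5
```

```bash
python3 -m pendant '[[[0.2,0,0,-2,0,0,0],[0.2,0,0,-2,0,0,0],[0.2,0,0,-2,0,0,0],[0.2,0,0,-3,0,0,0],[0.2,0,0,-4,0,0,0],[0.2,0,0,-5,0,0,0],[0.2,0,0,-5,0,0,0],[0.2,0,0,-10,0,0,0],[0.2,0,0,-15,0,0,0],[0.2,0,0,-15,0,0,0],[0.2,0,0,-10,0,0,0],[0.2,0,0,0,0,0,0]]]'
python3 -c "
from rig import r;from h import *
a=r.read_camera('wrist')['img'][150:420,130:430];b=r.read_camera('scene')['img'][120:240,230:380]
w=np.hstack([a,cv2.resize(b,(338,270),interpolation=2)]);cv2.imwrite('pics/w2.png',w[:,:,::-1]);go(r,[436,346,200])"
```

```text
clock: 5.55
ee_pos: [563.4, 51.5, 238.3]
tcp_rot: [0.99, -0.141, 0.003, -0.001]
ft_force: [0.8, 0.1, -0.3]
gripper_width: 24.2
finger_force: 70.4
tool delta [-203.1 -247.5   35.7] ypr [ -16.2   -0.  -180. ] q7 -1.9834426159050682 5.65
```

View pics/w2.png

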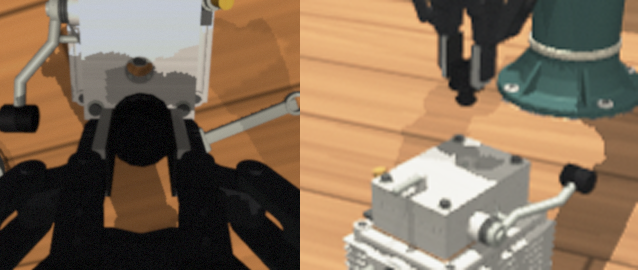

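The plug is in the fingers and the bore is open (crop at about (140,70)). Next I'll move it over the dish and check the dish centre with the wrist camera on the way down.

```bash
python3 -m pendant '[[[0.2,-17,-20.6,0,0,0,0],[0.2,-17,-20.6,0,0,0,0],[0.2,-17,-20.6,0,0,0,0],[0.2,-17,-20.6,0,0,0,0],[0.2,-17,-20.6,0,0,0,0],[0.2,-17,-20.6,0,0,0,0],[0.2,-17,-20.6,5,0,0,0],[0.2,-17,-20.6,5,0,0,0],[0.2,-17,-20.6,5,0,0,0],[0.2,-17,-20.6,5,0,0,0],[0.2,-17,-20.6,5,0,0,0],[0.2,-17,-20.6,5,0,0,0],[0.2,0,0,15,0,0,0],[0.2,0,0,15,0,0,0],[0.2,0,0,0,0,0,0]]]'
python3 -c "
from rig import r;from h import *
c=r.read_camera('wrist');cv2.imwrite('pics/w3.png',c['img'][:,:,::-1]);go(r,[436,346,26]);print([proj(c,[436+70*np.cos(a),346+70*np.sin(a),28]).round() for a in np.arange(0,6.28,.785)])"
```

```text
clock: 6.9
ee_pos: [432.3, 344.9, 171.9]
tcp_rot: [0.99, -0.14, -0.002, 0.003]
ft_force: [-0.3, 0.1, -0.3]
gripper_width: 24.2
finger_force: 70.4
tool delta [  2.8  -2.6 147.2] ypr [-16.2   0.2 179.7] q7 -2.5967475324137106 6.95
[array([245., 112.]), array([198., 152.]), array([195., 209.]), array([233., 250.]), array([288., 256.]), array([333., 224.]), array([343., 168.]), array([307., 120.])]
```

View pics/w3.png

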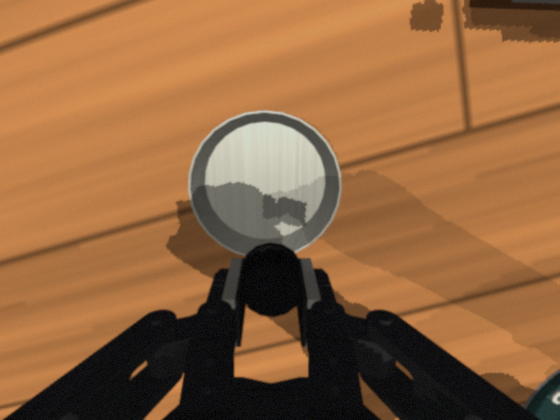

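The dish rim spans columns 189–341 and rows 111–258, matching the prediction of about 193–344 and 110–257. I'll lower and release.

```bash
python3 -m pendant '[[[0.2,2,-3,20,0,0,0],[0.2,0,0,22,0,0,0],[0.2,0,0,22,0,0,0],[0.2,0,0,22,0,0,0],[0.2,0,0,20,0,0,0],[0.2,0,0,14,0,0,0],[0.2,0,0,10,0,0,0],[0.2,0,0,8,0,0,0],[0.2,0,0,3,0,0,0],[0.2,0,0,0,0,0,0],[0.2,0,0,0,0,0,0]]]'
```

```text
clock: 7.87
ee_pos: [438.1, 348.7, 34.9]
tcp_rot: [0.99, -0.141, 0.0, -0.0]
ft_force: [0.2, 0.5, 0.0]
gripper_width: 24.1
finger_force: 70.4
```

```bash
python3 -m pendant '[[[0.2,0,0,3,0,0,0],[0.2,0,0,3,0,0,0],[0.2,0,0,1.5,0,0,0],[0.2,0,0,0,0,0,0],[0.2,0,0,0,0,0,0]]]'
```

```text
clock: 8.28
ee_pos: [437.6, 348.5, 26.8]
tcp_rot: [0.99, -0.141, -0.0, 0.0]
ft_force: [0.4, 0.0, 0.3]
gripper_width: 24.0
finger_force: 70.4
```

Now open slowly, then rise.

```bash
python3 -m pendant '[[[0.33,0,0,0,0,0,0],[0.36,0,0,0,0,0,0],[0.45,0,0,0,0,0,0],[0.53,0,0,0,0,0,0],[0.53,0,0,0,0,0,0],[0.53,0,0,0,0,0,0],[0.53,0,0,-5,0,0,0],[0.53,0,0,-10,0,0,0],[0.53,0,0,-20,0,0,0],[0.53,0,0,-30,0,0,0],[0.53,0,0,-35,0,0,0],[0.53,0,0,-35,0,0,0],[0.53,0,0,-35,0,0,0],[0.53,0,0,-25,0,0,0],[0.53,0,0,0,0,0,0]]]'
python3 -c "
from rig import r;from h import *
c=r.read_camera('wrist');cv2.imwrite('pics/w4.png',c['img'][:,:,::-1]);go(r,[551,152.5,220])"
```

```text
clock: 9.53
ee_pos: [440.6, 350.8, 228.6]
tcp_rot: [0.99, -0.141, 0.004, -0.005]
ft_force: [0.5, -0.1, 0.5]
gripper_width: 45.0
finger_force: 0.0
tool delta [162.3 158.3   5.5] ypr [ -16.2   -0.2 -179.6] q7 -2.59653165315158 9.5833
```

View pics/w4.png

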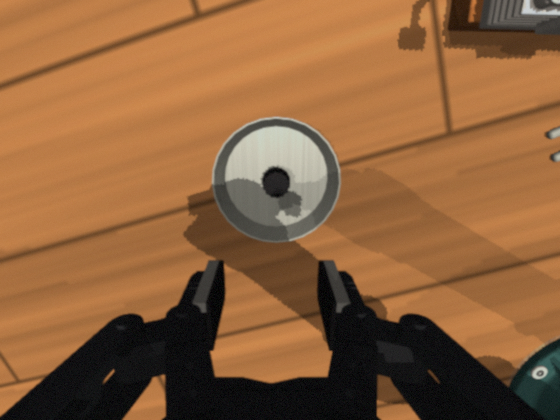

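The plug stands upright in the middle of the dish, at (276,182). Next I'll move above the knob.

```bash
python3 -m pendant '[[[0.53,16.2,15.8,0,0,0,0],[0.53,16.2,15.8,0,0,0,0],[0.53,16.2,15.8,0,0,0,0],[0.53,16.2,15.8,0,0,0,0],[0.53,16.2,15.8,0,0,0,0],[0.53,16.2,15.8,0,0,0,0],[0.53,16.2,15.8,0,0,0,0],[0.53,16.2,15.8,0,0,0,0],[0.53,16.2,15.8,0,0,0,0],[0.53,16.2,15.8,0,0,0,0],[0.53,0,0,10,0,0,0],[0.53,0,0,10,0,0,0],[0.53,0,0,0,0,0,0],[0.53,0,0,0,0,0,0],[0.53,0,0,0,0,0,0]]]'
python3 -c "
from rig import r;from h import *
c=r.read_camera('wrist');np.savez('w5.npz',**c);a=c['img'][100:360,150:430];cv2.imwrite('pics/w5.png',cv2.resize(a,None,fx=2,fy=2)[:,:,::-1]);go(r,[550.6,152.2,142]);print(proj(c,[550.6,152.2,159]))"
```

```text
clock: 10.83
ee_pos: [548.1, 152.9, 201.3]
tcp_rot: [0.99, -0.14, -0.001, -0.0]
ft_force: [0.4, 0.2, 0.7]
gripper_width: 45.2
finger_force: 0.0
tool delta [ 2.2  0.1 59.7] ypr [ -16.1    0.  -180. ] q7 -2.1707434499015403 10.8833
[271.00474247 234.69544036]
```

View pics/w5.png

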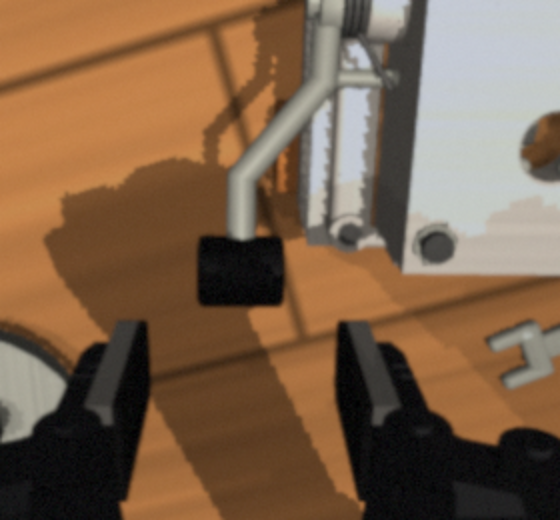

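The knob centre is at full-picture px (270.5,235), against (271,234.7) predicted. I'll lower and pinch.

```bash
python3 -m pendant '[[[0.53,2,0,12,0,0,0],[0.53,0,0,12,0,0,0],[0.53,0,0,12,0,0,0],[0.53,0,0,10,0,0,0],[0.53,0,0,8,0,0,0],[0.53,0,0,5,0,0,0],[0.53,0,0,0,0,0,0],[0.53,0,0,0,0,0,0],[0.2,0,0,0,0,0,0],[0.2,0,0,0,0,0,0],[0.2,0,0,0,0,0,0],[0.2,0,0,0,0,0,0],[0.2,0,0,0,0,0,0],[0.2,0,0,0,0,0,0],[0.2,0,0,0,0,0,0]]]' 80
python3 - <<'E'
from rig import r;from h import *
go(r,[550.6,152.2,142])
P=[(np.sin(a)*85,np.cos(a)*85) for a in np.radians(np.linspace(-68.75,0,17))]
print(np.diff(np.array(P),axis=0).round(1).tolist())
E
```

```text
clock: 12.13
ee_pos: [551.8, 152.4, 143.6]
tcp_rot: [0.99, -0.141, 0.001, -0.001]
ft_force: [-0.1, 6.0, 5.7]
gripper_width: 24.5
finger_force: 80.1
tool delta [-1.1  0.5  1.6] ypr [-1.620e+01 -1.000e-01 -1.799e+02] q7 -2.163937185331241 12.1333
[[2.5, 5.8], [3.0, 5.6], [3.4, 5.4], [3.8, 5.1], [4.1, 4.8], [4.5, 4.5], [4.8, 4.2], [5.1, 3.8], [5.4, 3.4], [5.6, 3.0], [5.8, 2.6], [6.0, 2.1], [6.2, 1.7], [6.3, 1.2], [6.3, 0.7], [6.4, 0.2]]
```

```bash
python3 -m pendant '[[[0.2,2.5,0,-5.8,0,0,0],[0.2,3,0,-5.6,0,0,0],[0.2,3.4,0,-5.4,0,0,0],[0.2,3.8,0,-5.1,0,0,0],[0.2,4.1,0,-4.8,0,0,0],[0.2,4.5,0,-4.5,0,0,0],[0.2,4.8,0,-4.2,0,0,0],[0.2,5.1,0,-3.8,0,0,0],[0.2,5.4,0,-3.4,0,0,0],[0.2,5.6,0,-3,0,0,0],[0.2,5.8,0,-2.6,0,0,0],[0.2,6,0,-2.1,0,0,0],[0.2,6.2,0,-1.7,0,0,0],[0.2,6.3,0,-1.2,0,0,0],[0.2,6.3,0,-0.7,0,0,0],[0.2,6.4,0,-0.2,0,0,0],[0.2,0,0,0,0,0,0],[0.2,0,0,0,0,0,0],[0.2,0,0,0,0,0,0]]]'
python3 - <<'E'
from rig import r;from h import *
S=r.read_camera("scene");T=r.read_camera("top");W=r.read_camera("wrist")
go(r,[626.6,130,196])
for n,c in(("scene",S),("top",T),("wrist",W)):
    print(n,[proj(c,p).round(1) for p in([626.6,130,213],[626.2,129.5,128])])
a=cv2.resize(S["img"][150:270,260:400],None,fx=4,fy=4,interpolation=2)[:480,:560]
b=cv2.resize(W["img"][130:390,190:350],(240,390),interpolation=2)
w=np.zeros((480,800,3),np.uint8);w[:,:560]=a;w[:390,560:]=b
cv2.imwrite("pics/s6.png",w[:,:,::-1])
E
```

```text
clock: 13.72
ee_pos: [620.7, 131.8, 194.2]
tcp_rot: [0.99, -0.139, -0.007, 0.0]
ft_force: [-6.4, 6.3, -0.6]
gripper_width: 24.0
finger_force: 78.2
tool delta [ 6.3  0.1 -1.9] ypr [-15.9   0.8 179.9] q7 -2.0913060995993176 13.8667
scene [array([331.2, 188.1]), array([328.2, 228.4])]
top [array([232.1, 190.5]), array([236.9, 196.1])]
wrist [array([271.4, 283.3]), array([271.9, 215.1])]
```

View pics/s6.png

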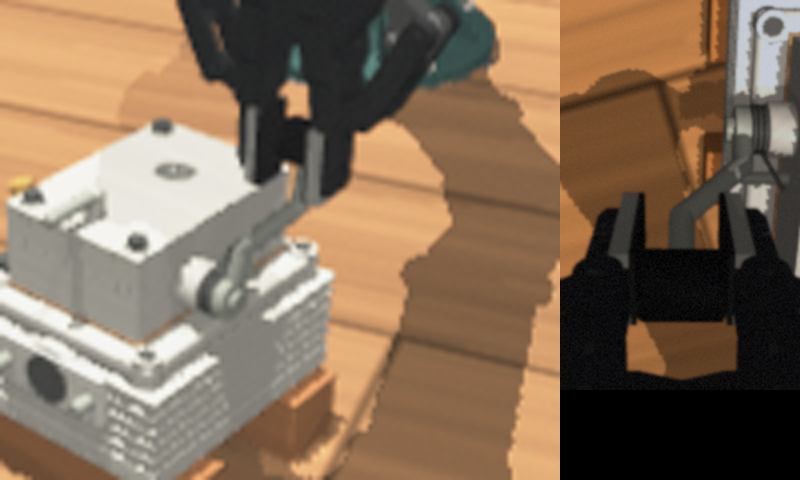

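The wrist view shows the knob at rows 295–345 (centre about (273,320)), short of the 283 expected when upright. I'll work out the lever angle from that.

```bash
cat >> h.py <<'E'
ex=np.array([np.cos(np.radians(-16.2)),np.sin(np.radians(-16.2)),0]);piv=np.array([626.4,129.8,128.])
def knob(a): return piv+85*(np.sin(a-1.2)*ex+np.cos(a-1.2)*np.array([0,0,1]))
def sil(c,a):
    P=np.array([proj(c,knob(a)+11*(np.cos(t)*ex+np.sin(t)*np.array([0,0,1]))) for t in np.arange(0,6.28,.1)])
    return P.min(0).round(1),P.max(0).round(1)
E
python3 - <<'E'
from rig import r;from h import *
c=r.read_camera("wrist");S=r.read_camera("scene");o=r.get_obs();print(o["ee_pos"],o["ft_force"])
for a in np.arange(.8,1.31,.1): print(round(a,2),"rows",[x[1] for x in sil(c,a)],"scene",proj(S,knob(a)).round(1))
E
```

```text
[620.59930899 131.83078776 194.20887755] [-7.11871564  6.72472473 -0.53070474]
0.8 rows [np.float64(310.9), np.float64(358.7)] scene [341.4 184.8]
0.9 rows [np.float64(300.9), np.float64(350.0)] scene [339.1 184.9]
1.0 rows [np.float64(288.7), np.float64(338.9)] scene [336.6 185.5]
1.1 rows [np.float64(274.4), np.float64(325.5)] scene [333.9 186.5]
1.2 rows [np.float64(258.2), np.float64(309.9)] scene [331.2 188. ]
1.3 rows [np.float64(240.3), np.float64(292.3)] scene [328.4 190. ]
```

```bash
python3 -m pendant '[[[0.2,3,0,-0.5,0,0,0],[0.2,3,0,-0.5,0,0,0],[0.2,3,0,-0.5,0,0,0],[0.2,3,0,0,0,0,0],[0.2,3,0,0,0,0,0],[0.2,3,0,0,0,0,0],[0.2,0,0,0,0,0,0],[0.2,0,0,0,0,0,0],[0.2,0,0,0,0,0,0],[0.2,0,0,0,0,0,0]]]' 120
python3 - <<'E'
from rig import r;from h import *
c=r.read_camera("wrist");S=r.read_camera("scene");T=r.read_camera("top")
for a in np.arange(1.0,1.41,.1): print(round(a,2),"rows",[x[1] for x in sil(c,a)],"scene",proj(S,knob(a)).round(1))
b=cv2.resize(c["img"][180:340,190:350],(480,480),interpolation=2)
a=cv2.resize(S["img"][165:245,310:363],(318,480),interpolation=2)
cv2.imwrite("pics/s7.png",np.hstack([b,a])[:,:,::-1])
E
```

```text
clock: 14.8
ee_pos: [636.9, 127.1, 194.4]
tcp_rot: [0.991, -0.137, -0.008, 0.001]
ft_force: [-6.1, 7.0, -5.7]
gripper_width: 21.7
finger_force: 117.0
1.0 rows [np.float64(318.4), np.float64(367.9)] scene [336.6 185.5]
1.1 rows [np.float64(305.6), np.float64(355.8)] scene [333.9 186.5]
1.2 rows [np.float64(290.8), np.float64(341.5)] scene [331.2 188. ]
1.3 rows [np.float64(274.3), np.float64(325.2)] scene [328.4 190. ]
1.4 rows [np.float64(256.4), np.float64(307.4)] scene [325.5 192.4]
```

View pics/s7.png

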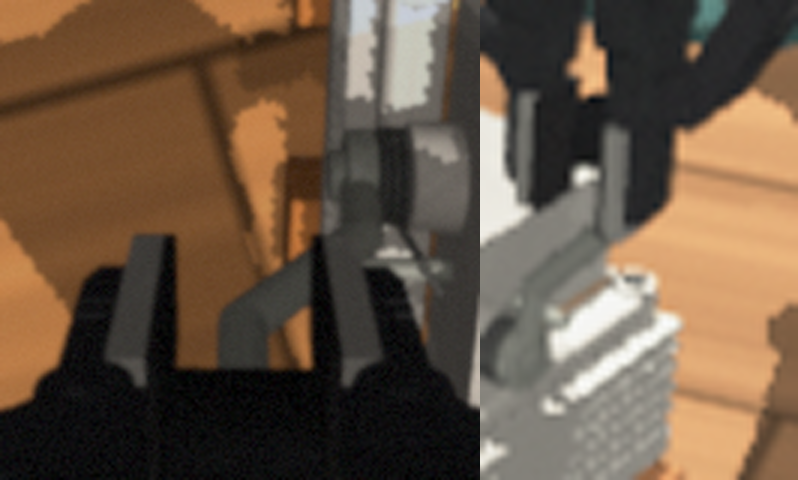

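The wrist view puts the knob's far edge at row 303, so the lever is at about 1.115 rad and needs about 8 mm more. I've now used all ten pictures, so from here I'll read that edge numerically.

```bash
cat > e.py <<'E'
from rig import r;from h import *
from scipy.optimize import brentq
for _ in range(2):
    c=r.read_camera("wrist");g=c["img"][:,252:260].mean((1,2)); d=np.diff(cv2.GaussianBlur(g.reshape(-1,1),(1,5),0).ravel())
    e=np.argmin(d[240:340])+240.5
    print("edge",e,g[int(e)-12:int(e)+12:3].round(),"angle",brentq(lambda a:sil(c,a)[0][1]-e,.6,1.6))
o=r.get_obs();print(o["clock"],o["ee_pos"],o["ft_force"],o["gripper_width"])
E
python3 e.py
python3 -m pendant '[[[0.2,2,0,0,0,0,0],[0.2,2,0,0,0,0,0],[0.2,2,0,0,0,0,0],[0.2,2,0,0,0,0,0],[0.2,0,0,0,0,0,0],[0.2,0,0,0,0,0,0],[0.2,0,0,0,0,0,0],[0.2,0,0,0,0,0,0]]]' 120
python3 e.py
```

```text
edge 302.5 [72. 71. 70. 72. 48.  8.  5.  6.] angle 1.1218194360094405
edge 302.5 [72. 71. 70. 72. 49.  6.  8.  8.] angle 1.1218194360094405
15.05 [636.87835908 127.09618056 194.35037994] [-5.77463859  5.77034196 -5.34774842] 21.91323462769929
clock: 15.72
ee_pos: [642.8, 125.4, 193.8]
tcp_rot: [0.991, -0.137, -0.01, 0.001]
ft_force: [-7.9, 6.5, -4.7]
gripper_width: 21.8
finger_force: 117.1
edge 303.5 [75. 73. 71. 71. 43.  6.  7.  7.] angle 1.194971486445558
edge 303.5 [75. 73. 70. 71. 42.  7.  7.  6.] angle 1.1950992170942658
15.8167 [642.77741909 125.33771854 193.78948861] [-7.731784    6.64856511 -4.79799877] 21.728082841355487
```

The wrist edge gives 1.195 rad, but the implied slip is large. I'll cross-check the edge model at the known rest angle, and check with the arm's bend and the scene view.

```bash
python3 - <<'E'
from rig import r;from h import *
def arm(a,s): return piv+s*(np.sin(a-1.2)*ex+np.cos(a-1.2)*np.array([0,0,1]))
w=dict(np.load("w5.npz"))
print("rest: sil",sil(w,0),"obs rows 218..252; bend",proj(w,arm(0,56)),"obs 270,187")
c=r.read_camera("wrist");S=r.read_camera("scene")
ey=np.array([-ex[1],ex[0],0])
for a in(.9,1,1.1,1.2,1.3,1.4): print(a,"bend",proj(c,arm(a,56)).round(1),"scene L/C/R",proj(S,knob(a)-13*ey).round(1),proj(S,knob(a)).round(1),proj(S,knob(a)+13*ey).round(1),"arm@70",proj(S,arm(a,70)).round(1),"bend",proj(S,arm(a,56)).round(1))
o=r.get_obs();q=R.from_quat(o["tcp_rot"])
for x in(11,-11):
  for y in(13,-13): print("pad edge",x,y,proj(S,o["ee_pos"]+q.apply([x,y,-19])).round(1),proj(c,o["ee_pos"]+q.apply([x,y,0])).round(1))
print("scene lum cols 318-345");
for v in range(176,206,2): print(v,S["img"][v,318:346].mean(1).astype(int))
print("wrist lum rows 262-318 cols 256..300/3")
for v in range(262,318,4): print(v,c["img"][v,252:300:3].mean(1).astype(int))
E
```

```text
rest: sil (array([271.5, 217. ]), array([271.7, 252.8])) obs rows 218..252; bend [271.70372206 188.03894996] obs 270,187
0.9 bend [270.8 313.5] scene L/C/R [333.1 182.8] [339.1 184.9] [345.2 187. ] arm@70 [337.1 192.8] bend [335.3 200.1]
1 bend [270.9 307. ] scene L/C/R [330.5 183.3] [336.6 185.5] [342.7 187.6] arm@70 [335.1 193.3] bend [333.7 200.6]
1.1 bend [271.  299.6] scene L/C/R [327.9 184.3] [333.9 186.5] [340.1 188.7] arm@70 [332.9 194.3] bend [331.9 201.4]
1.2 bend [271.1 291.2] scene L/C/R [325.1 185.8] [331.2 188. ] [337.4 190.3] arm@70 [330.7 195.5] bend [330.2 202.4]
1.3 bend [271.2 282. ] scene L/C/R [322.3 187.7] [328.4 190. ] [334.6 192.3] arm@70 [328.4 197.2] bend [328.4 203.7]
1.4 bend [271.3 272.3] scene L/C/R [319.4 190.1] [325.5 192.4] [331.8 194.7] arm@70 [326.  199.2] bend [326.5 205.3]
pad edge 11 13 [315.6 191.9] [297.7 253.5]
pad edge 11 -13 [328.2 196.6] [244.2 253.5]
pad edge -11 13 [323.1 187.1] [296.5 292.5]
pad edge -11 -13 [335.5 191.6] [245.4 292.5]
scene lum cols 318-345
176 [ 40  38  38  38  51 110 171 180 180 169 114  35  34  34  34  36  41  39
  3
[... 1827 characters left out ...]
2  75  59  51 102  96  60  89  53  17  14]
274 [74 74 73 75 76 76 75 69 48 83 84 53 57 59 21 12]
278 [74 75 75 73 76 74 74 71 53 50 59 59 60 64 14  0]
282 [74 74 75 76 73 71 62 50 57 61 61 62 64 61  7 12]
286 [74 74 74 75 65 53 49 53 59 59 63 64 65 67 20 10]
290 [ 75  74  72  71  48  50  52  49  50  63  60  59 106 116  24   8]
294 [ 71  73  71  68  51  52  54  50  49  51  52  56 114 122  28   4]
298 [ 68  70  69  68  49  51  53  52  50  62  61  46  96 124  35   6]
302 [ 62  64  61  62  42  42  47  48  49  53  63  51  51 104  44  10]
306 [10  2  7  8  2  4  6 14  4 10  5  6  9  2 10  6]
310 [ 5  5  8 10  1  6  5 11  3  3  2  6  4  7  7  4]
314 [ 4  7  8  8  5  4  5  5  9  7  6 11  6  4  8  6]
```

The arm bend (row about 288, 291 expected at 1.2) and the knob's left edge in the scene (col about 322) both agree with 1.2 rad, and the model is exact at rest. I'll wait a second to check for creep.

```bash
python3 -m pendant '[[[0.2,0.4,0,0,0,0,0],[0.2,0,0,0,0,0,0],[0.2,0,0,0,0,0,0],[0.2,0,0,0,0,0,0],[0.2,0,0,0,0,0,0],[0.2,0,0,0,0,0,0],[0.2,0,0,0,0,0,0],[0.2,0,0,0,0,0,0],[0.2,0,0,0,0,0,0],[0.2,0,0,0,0,0,0],[0.2,0,0,0,0,0,0],[0.2,0,0,0,0,0,0],[0.2,0,0,0,0,0,0],[0.2,0,0,0,0,0,0],[0.2,0,0,0,0,0,0],[0.2,0,0,0,0,0,0],[0.2,0,0,0,0,0,0],[0.2,0,0,0,0,0,0]]]' 120
python3 e.py
```

```text
clock: 17.42
ee_pos: [643.0, 125.2, 193.8]
tcp_rot: [0.991, -0.137, -0.01, 0.001]
ft_force: [-8.8, 6.6, -4.6]
gripper_width: 22.2
finger_force: 117.1
edge 303.5 [75. 72. 70. 70. 44.  5.  7.  5.] angle 1.1972204098850392
edge 303.5 [75. 73. 70. 71. 43.  8.  9.  9.] angle 1.1972204098850392
17.5167 [642.98091426 125.21790792 193.78795486] [-8.26361339  7.01009325 -4.04407405] 21.776228633323086
```

The lever is steady at 1.197 rad, so I'm handing in.

```bash
python3 -c "
from rig import r;print(r.job_done())"
```

```text
the job is handed in; nothing more can be done
None
```

The plug is standing in the steel dish, and I handed the job in with the fingers still holding the decompression lever upright at about 1.197 rad (highest lift is at 1.2), though the knob had slipped about 17 mm back in the pads and then held steady for the last 1.7 s.

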